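Lever up the cabinet front and slip a shim under it

TASK

The drawers of the small teak cabinet keep creeping open, so its front must be packed up. With the pry bar over the fulcrum ridge, lever the front edge up and tuck the bar's handle under the keeper hook so that it stays up, then slide the wooden shim endways and squarely under the front, gently, until you feel its end meet the hidden rubber stop. Then free the bar, easing the cabinet down onto the shim without letting it drop, draw the bar out and lay it on the table clear of the cabinet; leave the other things alone.

Things in the scene. Friction and masses are not known exactly. Their poses are not given: they have to be found in the camera images.
- cabinet: Teak drawer cabinet, 200 deep, 260 wide, 121 mm high, 2.5 to 3.6 kg, fixed at its rear foot: it only tips up about the bottom of its rear edge. Origin on the table under its middle; x points from front to back (drawer front at x = -100 mm), z up. Untipped, its underside is 13 mm above the table; feet 20 x 20 mm at the front corners, y = -118 and +118 mm. Raising the front edge takes 12 to 18 N.
- shim_lane (a point): Point on the table at the cabinet's front, 45 mm to the -y side of its middle, where the shim goes in (axes as the cabinet). Hidden under there, 55 mm to -y and 65 mm to +y of this point, a rubber stop strip hangs to 1 mm above the table (it tips with the cabinet). Its face is 24 to 50 mm behind the front, unknown, and yields 1 mm per 2 N. Touch it with 2 N or more for a moment, never over 12 N.
- carcass (a joint): Tip angle of the cabinet in rad: 0 standing, growing as the front edge rises (5 mm of rise = 0.025). It rests on the shim at 0.021 to 0.028; for the shim to slide in it must be above 0.042; 0.047 to 0.051 with the bar under the hook. Tipping down faster than 0.5 rad/s counts as dropping it.
- jig: Fixed plywood lifting board. Origin on the table under the fulcrum ridge, 43 to 47 mm in front of the drawer front and 45 to 75 mm to the +y side of its middle; x points to the cabinet, y along the ridge, z up. Ridge: steel rod of radius 5 mm, 60 mm long, its top 17 mm above the table. Base strip 5 mm thick, 50 mm wide, from x = -190 to +25 mm. Never force the bar on it with over 80 N.
- hook (a point): Keeper hook of the lifting board: centre of the underside of its lip, 35.3 mm above the table, at x = -168, y = +27 mm of the board (same axes). The lip is 22 mm long in x, spans y = +16 to +38 mm of the board, its top is 50 mm high; beyond it the post, y = +38 to +52 mm, 52 mm high. A handle pressed below the lip at y = 0 and swung 20 mm to +y there is held down.
- bar_grip (a point): Pry bar, 245 mm long, 0.25 kg. The point is the grip centre, 10 mm above its flat underside; x points to the blade tip, z up when it lies on the table. Wooden handle 20 wide and 20 mm high from x = -65 to +50 mm; flat steel blade 18 wide and 5 mm thick, flush with the handle's underside, from there to the tip at x = +180 mm.
- shim_mid (a point): Wooden shim, a flat bar 120 long (x) by 32 wide (y) by 17 mm thick (z), 50 g; the point is its centre. Both ends are alike.
Things that resemble listed ones, but are neither listed nor needed, are in the scene too. What is meant by the part that bears shim_mid is not orange, and is the smaller of those in its own colour.

How it is judged:
On the way, in this order (a step that is already met when the one before it is completed fails the run):
1. the cabinet's front is levered up by the bar over the ridge (value of joint carcass above 0.042 rad and contact force between bar and cabinet above 3 N and contact force between bar and jig above 3 N), for 0.2 s.
2. with the bar still carrying the cabinet, the shim is under the front, endways, and touches the hidden stop with 2 N or more (value of joint carcass above 0.035 rad and contact force between bar and cabinet above 3 N and contact force between shim and cabinet above 1.5 N and x of shim_mid in the frame of cabinet above -0.14 m and angle between the x axis of shim_mid and the x axis of cabinet, either way round below 0.25 rad), for 0.2 s.
At the end, for the whole second after the job is handed in: Cabinet resting on the shim (tip 0.018 to 0.032 rad, over 5 N on it); shim end 12 mm or more under the front, square within 0.25 rad; bar at rest on the table (grip centre below 35 mm), not touching the cabinet, its grip centre over 240 mm from the cabinet's middle (value of joint carcass between 0.018 and 0.032 rad and contact force between shim and cabinet above 5 N and x of shim_mid in the frame of cabinet above -0.148 m and angle between the x axis of shim_mid and the x axis of cabinet, either way round below 0.25 rad and contact force between bar and cabinet below 0.2 N and height (world z) of bar_grip below 0.035 m and horizontal distance between bar_grip and cabinet above 0.24 m and linear speed of each of bar, shim below 0.02 m/s).
It fails at once if the shim is pushed against the raised cabinet with more than 12 N (contact force between shim and cabinet above 12 N and value of joint carcass above 0.034 rad).
It fails at once if the cabinet is let drop (tips down faster than 0.5 rad/s) (velocity of joint carcass below -0.5 rad/s).
It fails at once if the bar is forced against the lifting board with more than 80 N (contact force between bar and jig above 80 N).
It fails at once if another thing on the table is moved by more than 20 mm (distance of any of tray, puffer, pot, loop_tool, blister, glasses_case, mug from where it was at the start of the episode above 0.02 m).
It also fails if it takes over 72 s, if anything falls off the work surface, if the arm or the gripper's body presses on something with over 40 N, if the wrist force passes 120 N, or if a joint passes its speed limit or range.

ROBOT

A 6-joint arm with a two-finger parallel gripper is mounted at the origin on the work surface. World frame = base frame: x ahead of the robot, y to its left, z up, the work surface at z = 0. Lengths are in m, angles in rad, forces in N, time in s.
With the tool pointing down it reaches from about 0.35 to 0.775 m from the base axis. Payload 7.3 kg.
Tool frame: the origin (TCP) lies at the very end of the fingers, on their centre line; the grasp point (between the pads) lies 19 mm behind it; z points along the fingers, x is the direction in which the jaws open and shut, and the axes are right-handed (so a half turn about z gives the same grasp; the last joint's range is limited). The gripper opens to 92 mm and grips with 3 to 60 N. Pads are 19 mm wide; open, the fingers measure 130 mm over their backs; the gripper's body (75 mm by 190 mm) begins 47 mm behind the grasp point.
Start: joints at [-1.318, 0.342, 1.524, -0, 1.275, -0.146], TCP at [0.204, -0.484, 0.227] pointing down, gripper open.
Joint ranges: [-2.53, 2.53], [-0.77, 2.02], [0.04, 2.7], [-1, 4.14], [0.28, 2.66], [-3.11, 3.11]. Speed limits (rad/s): [2.57, 2.57, 3.14, 3.14, 3.14, 3.14].

INTERFACE

Orientations are given as a unit quaternion [w, x, y, z].
In Python, from station import manip gives the robot as it stands. The module is installed in compiled form; this text tells all that it offers. Calls block until the motion is done:
- manip.movep(position, orientation): joint-space move of the TCP to a pose.
- manip.line_to(position, rate=0.15, orientation=None): straight line of the TCP; orientation=None keeps the orientation; rate is the mean speed in m/s.
- manip.move_joints(angles): joint-space move.
- manip.ungrasp() and manip.gripper_close(): open the fingers fully, or close them until they stop; the grip force is fixed at half the most.
- manip.wait(seconds).
- manip.solve_ik(position, orientation): joint angles nearest the present ones, or None.
- manip.sense(): the state.
- manip.snapshot(name): name is "side" or "top" or "wrist"; returns (picture, depth): 480x640x3 uint8, red, green, blue; 480x640 float32, m along the optical axis (not along the pixel's ray), 0 where there is no reading.
- manip.camera_model(name): a dict with "fx", "fy", "cx", "cy" (pixels), "position" and "attitude" of the camera in the world. Camera axes: x right, y down, z forward; pixel columns grow to the right and rows downward; lengths in m; the calibration is good to about 2 mm. A picture is of the moment at which its call begins: read the wrist's pose just before it. camera_model takes no time and is no camera call; for the wrist camera it gives the pose at the moment of the call.
A pose or a line that the arm cannot do raises manip.MotionError and nothing moves.
- manip.hand_in(): hands the job in, once; it reports no verdict.
Trained networks look in the newest picture that a camera, given by its name, has taken for a name from the list of things; names that differ only in an ending like _2 or _b are one class to them, and where a whole thing is asked for, a point or a joint stands for the part that bears it (a point fixed in the world has none). Each returns a list of dicts, best first, with "confidence" (0 to 1); they miss things now and then, are a little off and sometimes report something else, mostly with a low value. They report only what shows in the picture. A call takes as long as a camera call. They do not tell look-alikes from the thing itself.
- manip.look_for(camera, target): "xy" ([column, row] in pixels, amid what is visible of it).
The state is a dict: "time": time; "q": joint angles; "dq": joint speeds; "effort": joint torques, N m; "position": TCP position; "orientation": TCP orientation; "ft_force": force on the tool from outside, world axes, zero at the start; "torque": the same for the moment, N m; "width": finger opening in m.
Only numpy, scipy, OpenCV 4.12 (cv2) and the standard library are available. Lean on these libraries where they do the work, as an engineer would, in place of code of your own. Each camera call takes 0.05 s, during which the arm holds its last target.

## Working session

There is one attempt and no reset: what is moved stays moved. The work goes in short steps, each a Python script; the robot and the scene stay as the last script left them, time stands still between calls to the robot, and variables do not carry over. Pictures are saved under pics/ and viewed, and the job is handed in when it is done.

```bash
mkdir -p pics; ls; cat > h.py <<'E'
import numpy as np, cv2
from station import manip
from scipy.spatial.transform import Rotation as R
def rot(q): return R.from_quat([q[1],q[2],q[3],q[0]]).as_matrix()
def quat(M):
    q=R.from_matrix(M).as_quat(); return [q[3],q[0],q[1],q[2]]
def cam(c):
    m=manip.camera_model(c); a=np.array(m['attitude'])
    Rm=rot(a) if a.size==4 else a.reshape(3,3)
    return m,Rm,np.array(m['position'])
def cloud(c,d,mr=None):
    m,Rm,p=mr or cam(c)
    v,u=np.mgrid[0:480,0:640]
    P=np.stack([(u-m['cx'])/m['fx']*d,(v-m['cy'])/m['fy']*d,d],-1)
    W=P@Rm.T+p; W[d==0]=np.nan
    return W
def px_z(c,uv,z,mr=None):
    m,Rm,p=mr or cam(c)
    r=Rm@np.array([(uv[0]-m['cx'])/m['fx'],(uv[1]-m['cy'])/m['fy'],1]); return p+r*(z-p[2])/r[2]
def down(yaw):  # jaw axis x at yaw, z down
    c,s=np.cos(yaw),np.sin(yaw)
    return quat(np.array([[c,s,0],[s,-c,0],[0,0,-1]]))
def save(n,im): cv2.imwrite('pics/'+n+'.png',cv2.cvtColor(im,cv2.COLOR_RGB2BGR))
E
python3 - <<'E'
from h import *
s=manip.sense(); print(s['time'],s['position'],s['orientation'],s['ft_force'],s['width'])
for c in ('top','side'):
    im,d=manip.snapshot(c); save(c+'0',im); np.save(c+'0.npy',d)
    print(c,manip.camera_model(c))
    for t in ('cabinet','jig','bar_grip','shim_mid','hook','shim_lane'):
        try: print(c,t,[(np.round(x['xy']),round(x['confidence'],2)) for x in manip.look_for(c,t)])
        except Exception as e: print(t,e)
E
```

```text
pics
0.0 [ 0.20376368 -0.4833976   0.22602886] [-5.13646846e-04  8.33155787e-01 -5.53037808e-01 -5.94708775e-04] [-0.37929391  0.50861322 -0.60649465] 0.09201868461811807
top {'fx': 495.33579211485994, 'fy': 495.33579211485994, 'cx': 322.55405764841083, 'cy': 237.42051076877593, 'position': array([0.35565098, 0.02606047, 1.04935255]), 'attitude': array([-0.01687844,  0.7080436 , -0.70521045,  0.03267409])}
top cabinet [(array([215., 160.]), 0.88)]
top jig [(array([329., 198.]), 0.9)]
top bar_grip [(array([391., 142.]), 0.73), (array([333., 199.]), 0.59)]
top shim_mid [(array([462., 189.]), 0.76), (array([265., 282.]), 0.64), (array([462., 346.]), 0.6), (array([333., 196.]), 0.52)]
top hook [(array([328., 195.]), 0.6)]
top shim_lane [(array([215., 159.]), 0.79)]
side {'fx': 464.0507821311182, 'fy': 464.0507821311182, 'cx': 319.4905719297466, 'cy': 233.82876678277105, 'position': array([ 0.82661662, -0.45997011,  0.91111849]), 'attitude': array([-0.28919417,  0.89705688,  0.3173189 , -0.10471102])}
side cabinet [(array([418., 206.]), 0.84), (array([340., 352.]), 0.36)]
side jig [(array([334., 280.]), 0.65), (array([340., 349.]), 0.22)]
side bar_grip [(array([338., 351.]), 0.81)]
side shim_mid [(array([316., 198.]), 0.91), (array([261., 370.]), 0.75), (array([155., 281.]), 0.69)]
side hook [(array([335., 275.]), 0.9), (array([258., 371.]), 0.68)]
side shim_lane [(array([417., 207.]), 0.55)]
```

View pics/top0.png

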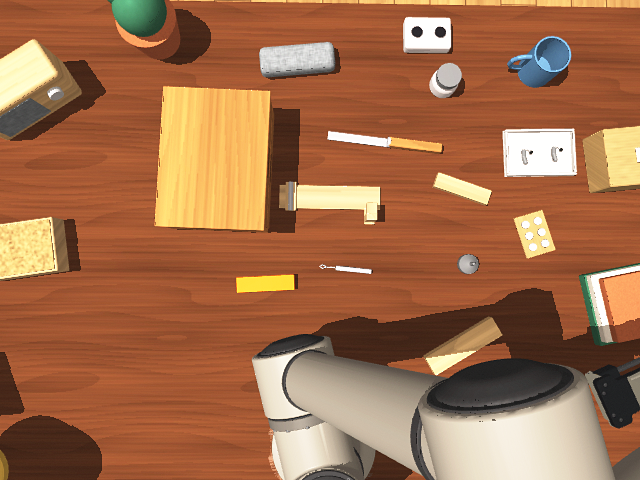

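View pics/side0.png

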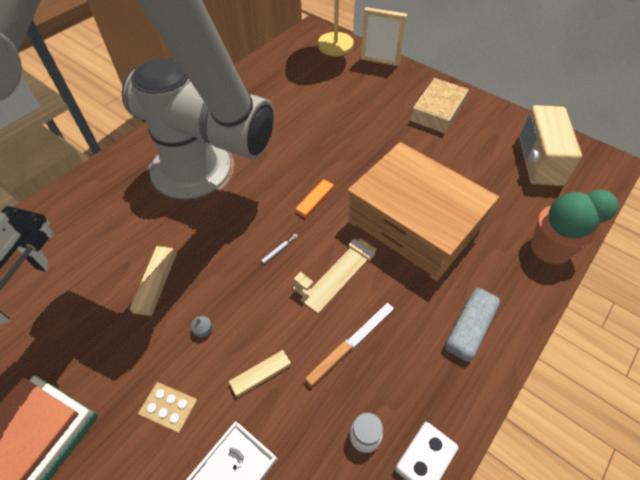

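```bash
cat > loc.py <<'E'
from h import *
import sys
for c in ('top','side'):
    d=np.load(c+'0.npy'); W=cloud(c,d); im=cv2.imread('pics/%s0.png'%c)
    z=W[...,2]
    print(c,'table z',np.nanmedian(z[np.abs(z)<.02]), np.nanstd(z[np.abs(z)<.01]))
    m=((z>0.006)&(z<0.2)).astype(np.uint8)
    # below arm mask
    n,l,st,ce=cv2.connectedComponentsWithStats(m,connectivity=4)
    for i in range(1,n):
        if st[i,4]<60 or st[i,4]>40000: continue
        P=W[l==i]; 
        if np.linalg.norm(P[:,:2].mean(0)-[.4,.1])>.6: continue
        (cx,cy),(w,h),a=cv2.minAreaRect((P[:,:2]*1000).astype(np.float32))
        print(ce[i].round(),st[i,4],'c',round(cx),round(cy),'wh',round(w),round(h),'a',round(a,1),'z95',np.round(np.percentile(P[:,2],[50,95])*1000,1),'rgb',np.median(im[l==i],0)[::-1])
E
python3 loc.py
```

```text
top table z -0.0011744943832812105 0.002283564292282537
[148.  25.] 3105 c 843 353 wh 85 119 a 20.0 z95 [119.9 166.9] rgb [95. 84. 59.]
[426.  35.] 1651 c 868 -220 wh 100 71 a 89.0 z95 [28.2 31.9] rgb [255. 255. 254.]
[32. 87.] 5168 c 715 613 wh 103 187 a 34.2 z95 [ 99.3 109.8] rgb [154. 123. 101.]
[297.  59.] 2236 c 808 59 wh 59 160 a 5.8 z95 [35.1 38.9] rgb [208. 209. 207.]
[445.  80.] 815 c 761 -254 wh 54 55 a 15.1 z95 [58.8 63.3] rgb [199. 194. 190.]
[215. 159.] 15980 c 572 214 wh 207 270 a 88.0 z95 [119.3 122.1] rgb [253. 196. 101.]
[414. 145.] 577 c 628 -192 wh 118 21 a 83.1 z95 [18.3 21.8] rgb [252. 188.  98.]
[525. 155.] 106 c 607 -433 wh 37 26 a 2.2 z95 [18.1 22.5] rgb [195.5 191.  184. ]
[462. 188.] 894 c 535 -293 wh 120 33 a 70.9 z95 [15.8 18.8] rgb [255. 247. 185.]
[290. 196.] 302 c 516 73 wh 60 24 a 0.4 z95 [12.3 17.4] rgb [158.5 133.  124.5]
[371. 212.] 228 c 483 -99 wh 28 45 a 89.0 z95 [48.5 52.4] rgb [255. 247. 194.]
[ 32. 248.] 3647 c 402 606 wh 110 138 a 8.4 z95 [49.2 52.7] rgb [252. 225. 136.]
[467. 264.] 341 c 375 -300 wh 40 41 a 0.2 z95 [31.2 43. ] rgb [163. 159.
[... 1540 characters left out ...]
 -293 wh 120 34 a 71.5 z95 [17.1 19.7] rgb [248. 226. 168.]
[182. 403.] 63 c 459 -429 wh 16 17 a 46.8 z95 [ 8.3 10.9] rgb [246. 245. 244.]
[151. 407.] 63 c 420 -470 wh 14 15 a 54.8 z95 [ 8.2 10.6] rgb [245. 245. 244.]
[163. 412.] 62 c 444 -463 wh 15 17 a 73.7 z95 [ 8.5 10.6] rgb [245.  244.5 242. ]
[174. 417.] 60 c 468 -455 wh 15 16 a 16.8 z95 [ 8.3 10. ] rgb [246. 245. 243.]
[366. 432.] 1018 c 764 -257 wh 55 54 a 70.5 z95 [61.2 64.2] rgb [178. 180. 180.]
[235. 451.] 644 c 614 -448 wh 102 122 a 1.4 z95 [16.7 19.8] rgb [237. 231. 225.]
[427. 455.] 2286 c 869 -219 wh 102 70 a 90.0 z95 [30. 33.] rgb [254. 253. 253.]
[237. 456.] 171 c 604 -433 wh 36 31 a 10.2 z95 [18.8 23.9] rgb [165. 166. 166.]
```

```bash
python3 - <<'E'
from h import *
manip.movep([0.60,-0.20,0.26],down(-0.12))
s=manip.sense(); print(s['time'],s['position'],s['q'].round(2) if hasattr(s['q'],'round') else s['q'],s['ft_force'])
mr=cam('wrist'); print(mr)
im,d=manip.snapshot('wrist'); save('w1',im); np.save('w1.npy',d); np.save('w1c.npy',np.array([mr],dtype=object),allow_pickle=True)
for t in ('bar_grip','shim_mid'): print(t,[(np.round(x['xy']),round(x['confidence'],2)) for x in manip.look_for('wrist',t)])
for c in ('top','side'):
    im,d=manip.snapshot(c); save(c+'1',im); np.save(c+'1.npy',d)
E
```

```text
2.475 [ 0.5994243  -0.20115963  0.25993324] [-0.44  0.53  1.14 -0.    1.48 -0.32] [ 0.1594732  -0.63989582  0.55554195]
({'fx': 331.0738499797049, 'fy': 331.0738499797049, 'cx': 315.9884642002376, 'cy': 238.0264265597123, 'position': array([ 0.60792331, -0.1349744 ,  0.41851139]), 'attitude': array([ 0.12595126,  0.99018383, -0.06013103, -0.00751755])}, array([[ 9.92655491e-01, -1.17187858e-01, -3.00346793e-02],
       [-1.20975240e-01, -9.61041078e-01, -2.48525728e-01],
       [ 2.59637219e-04,  2.50333882e-01, -9.68159532e-01]]), array([ 0.60792331, -0.1349744 ,  0.41851139]))
bar_grip [(array([338., 140.]), 0.64)]
shim_mid [(array([278., 267.]), 0.92), (array([  2., 260.]), 0.55)]
```

View pics/w1.png

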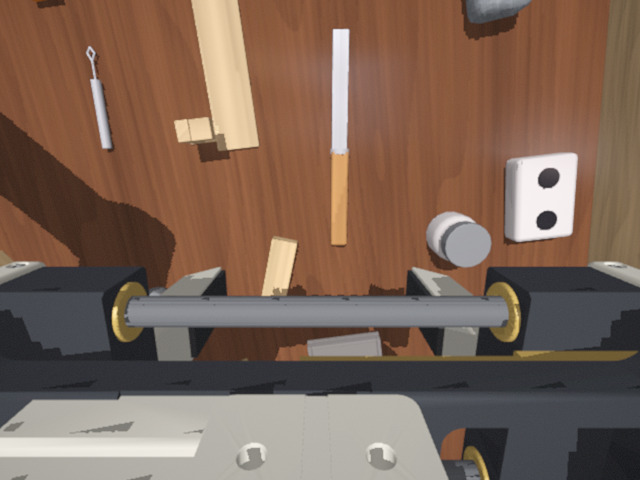

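```bash
cat > fit.py <<'E'
from h import *
C=[]
for c,f in (('top','top0'),('side','side0'),('wrist','w1')):
    d=np.load(f+'.npy')
    if c=='wrist': mr=tuple(np.load('w1c.npy',allow_pickle=True)[0]); 
    else: mr=cam(c)
    W=cloud(c,d,mr).reshape(-1,3)
    def box(n,x0,x1,y0,y1,z0,z1):
        P=W[(W[:,0]>x0)&(W[:,0]<x1)&(W[:,1]>y0)&(W[:,1]<y1)&(W[:,2]>z0)&(W[:,2]<z1)]
        if len(P)<40: return
        (cx,cy),(w,h),a=cv2.minAreaRect((P[:,:2]*1000).astype(np.float32))
        lo=np.percentile(P[:,:2]*1000,[1,99],axis=0).round(1)
        q=P[:,:2]-P[:,:2].mean(0); ev=np.linalg.svd(q,full_matrices=False)[2][0]
        print(c,n,len(P),'rect c',round(cx,1),round(cy,1),'wh',round(w,1),round(h,1),'a',round(a,1),'pca',round(np.degrees(np.arctan2(ev[1],ev[0]))%180,1),'lo',lo.tolist(),'z',round(np.median(P[:,2])*1000,1))
    box('handle',.58,.68,-.27,-.12,.014,.03)
    box('blade',.58,.68,-.13,.02,.003,.012)
    box('barall',.58,.68,-.27,.02,.003,.03)
    box('ridge',.46,.57,.05,.095,.0135,.03)
    box('hook',.44,.52,-.13,-.07,.042,.06)
    box('strip',.44,.57,-.07,.04,.003,.011)
    box('cabtop',.4,.75,.05,.38,.113,.13)
    box('front',.4,.75,.09,.14,.03,.1)
    box('shim',.44,.62,-.37,-.21,.012,.024)
E
python3 fit.py
```

```text
top handle 515 rect c 627.7 -191.4 wh 116.6 21.4 a 83.1 pca 83.2 lo [[612.3, -247.1], [642.3, -133.8]] z 18.6
top blade 341 rect c 626.5 -58.9 wh 82.9 140.1 a 0.4 pca 84.3 lo [[602.5, -128.7], [658.4, 1.2]] z 4.4
top barall 987 rect c 632.3 -126.9 wh 277.1 98.1 a 87.9 pca 83.3 lo [[595.2, -250.0], [661.6, -8.2]] z 14.8
top ridge 111 rect c 516.4 71.9 wh 57.1 21.1 a 9.1 pca 179.8 lo [[487.6, 61.3], [545.2, 80.1]] z 15.5
top hook 186 rect c 480.3 -94.9 wh 20.6 33.6 a 89.5 pca 179.0 lo [[463.6, -105.1], [496.9, -84.6]] z 49.3
top strip 769 rect c 499.7 -14.9 wh 106.7 117.8 a 90.0 pca 87.0 lo [[458.6, -68.2], [541.0, 38.3]] z 4.5
top cabtop 15281 rect c 572.5 214.3 wh 207.0 270.6 a 88.0 pca 178.0 lo [[439.7, 112.4], [704.1, 315.0]] z 119.4
top front 416 rect c 563.3 112.5 wh 21.1 251.8 a 83.1 pca 177.5 lo [[439.3, 107.6], [686.4, 129.3]] z 65.9
top shim 904 rect c 553.3 -271.7 wh 177.0 68.8 a 49.9 pca 57.0 lo [[505.0, -350.1], [619.3, -216.9]] z 16.0
side handle 610 rect c 628.4 -190.6 wh 118.7 21.1 a 83.0 pca 83.1 lo [[614.3, -248.7], [643.4, -133.9]] z 19.8
side blade 538 rect c 629.5 
[... 785 characters left out ...]
lo [[505.3, -349.9], [618.7, -221.2]] z 17.4
wrist handle 1602 rect c 628.4 -192.2 wh 116.6 20.3 a 83.6 pca 83.1 lo [[613.8, -248.4], [642.9, -134.8]] z 20.6
wrist blade 1840 rect c 631.1 -56.1 wh 94.1 147.9 a 1.1 pca 83.4 lo [[627.2, -128.5], [658.7, -7.7]] z 5.7
wrist barall 3562 rect c 629.9 -121.7 wh 94.0 280.2 a 0.0 pca 83.1 lo [[613.6, -246.9], [657.7, -8.8]] z 6.9
wrist hook 811 rect c 481.5 -96.3 wh 22.2 36.2 a 89.2 pca 179.5 lo [[463.9, -107.3], [499.3, -85.6]] z 50.8
wrist strip 4728 rect c 505.2 -15.1 wh 109.9 127.2 a 89.7 pca 90.1 lo [[491.5, -68.7], [540.9, 37.6]] z 5.6
wrist shim 1565 rect c 563.9 -254.1 wh 141.3 62.8 a 39.3 pca 42.3 lo [[518.6, -307.6], [619.4, -215.0]] z 17.8
```

```bash
cat >> h.py <<'E'
PSI=np.radians(89.3); J0=np.array([.5167,.0717,0.])
G=0.012; T=0.003
def jig(p):
    c,s=np.cos(PSI),np.sin(PSI); return J0+np.array([c*p[0]-s*p[1],s*p[0]+c*p[1],p[2]])
def barR(th,yaw):
    a=PSI+yaw
    return R.from_euler('z',a).as_matrix()@R.from_euler('y',th).as_matrix()
def barpose(s,th,yaw=0.,y=0.,lift=0.,dyaw=0.):
    """tool pose; s: ridge contact to tip along blade; th: handle-up pitch; yaw about ridge contact (bar vs jig); y lateral of bar axis at ridge"""
    B=barR(th,yaw); n=B[:,2]; u=B[:,0]
    rc=jig([0,y,0.012]); contact=rc+0.005*n+np.array([0,0,lift])
    tcp=contact+(s-0.180+G)*u+T*n
    M=np.stack([-B[:,1],-B[:,0],-B[:,2]],1)
    # x=-by, z=-bz, y=z×x
    M[:,1]=np.cross(M[:,2],M[:,0])
    return tcp,quat(M)
def st(tag=''):
    s=manip.sense(); print(tag,'t',round(s['time'],2),'p',np.round(s['position'],4),'F',np.round(s['ft_force'],2),'T',np.round(s['torque'],2),'w',round(s['width'],4)); return s
E
python3 - <<'E'
from h import *
h=np.radians(83.1); u=np.array([np.cos(h),np.sin(h)])
p=np.array([.6284,-.1914])+ (0.0075+G)*u
print(p)
q=down(h-np.pi/2)
manip.movep([*p,0.07],q); st()
manip.line_to([*p,T],rate=.12); st()
manip.gripper_close(); st('closed')
manip.line_to([*p,0.09],rate=.15); st('lift')
im,d=manip.snapshot('wrist'); save('w2',im)
print('ik',manip.solve_ik(*barpose(.028,.25,y=-.002,lift=.06)))
for a in [(.028,.25,0,-.002,0),(.062,.25,0,-.002,0),(.062,-.03,0,-.002,0),(.062,-.02,-.12,0,0)]: print(a, np.round(barpose(*a)[0],4),manip.solve_ik(*barpose(*a)) is not None)
E
```

```text
[ 0.63074267 -0.17204123]
 t 3.52 p [ 0.6317 -0.1727  0.0715] F [ 0.07 -0.96 -0.18] T [ 0.04 -0.08  0.  ] w 0.0916
 t 4.23 p [ 0.6315 -0.1724  0.0041] F [ 0.95 -0.59  0.61] T [-0.   -0.1  -0.01] w 0.092
closed t 5.34 p [ 0.6308 -0.1721  0.003 ] F [-0.35 -0.01 -0.35] T [-0.06 -0.15 -0.04] w 0.02
lift t 6.08 p [ 0.63   -0.1718  0.089 ] F [-0.08  0.08 -3.01] T [-0.02 -0.12  0.02] w 0.0197
ik [-0.1157074   0.46293346  1.70968889 -0.30406394  0.96475761  0.07008886]
(0.028, 0.25, 0, -0.002, 0) [ 0.5171 -0.062   0.0544] True
(0.062, 0.25, 0, -0.002, 0) [ 0.5175 -0.029   0.046 ] True
(0.062, -0.03, 0, -0.002, 0) [ 0.5174 -0.0345  0.0168] True
(0.062, -0.02, -0.12, 0, 0) [ 0.5027 -0.0335  0.0179] True
```

View pics/w2.png

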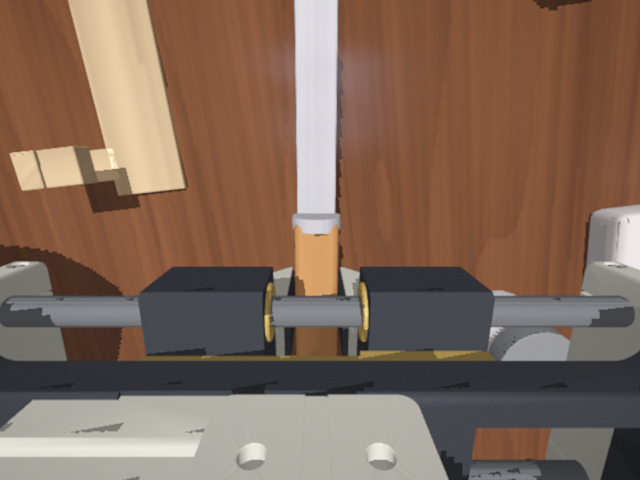

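```bash
python3 - <<'E'
from h import *
manip.movep(*barpose(.026,.25,y=-.002,lift=.06)); st('pre')
im,d=manip.snapshot('wrist'); mr=cam('wrist'); save('w3',im); np.save('w3.npy',d)
m,Rm,p=mr; np.savez('w3c.npz',Rm=Rm,p=p,f=[m['fx'],m['cx'],m['cy']])
im,d=manip.snapshot('side'); save('s3',im)
for l in (.01,.004,.002,0,):
    P,Q=barpose(.026,.25,y=-.002,lift=l); manip.line_to(P,rate=.1 if l==.01 else .03,orientation=Q); st(l)
im,d=manip.snapshot('side'); save('s4',im[150:330,230:500].repeat(3,0).repeat(3,1)[:600,:800])
E
```

```text
pre t 6.82 p [ 0.5172 -0.0634  0.1147] F [ 0.08  0.51 -1.52] T [ 0.24 -0.11  0.05] w 0.0198
0.01 t 7.57 p [ 0.5174 -0.0643  0.065 ] F [ 0.46 -0.25 -2.04] T [ 0.26 -0.16  0.02] w 0.0196
0.004 t 7.92 p [ 0.517  -0.0639  0.059 ] F [-0.36  0.13 -2.96] T [ 0.16 -0.07  0.01] w 0.0199
0.002 t 8.17 p [ 0.517  -0.0639  0.0569] F [-0.39  0.01 -1.68] T [ 0.24 -0.09 -0.04] w 0.0196
0 t 8.42 p [ 0.517  -0.0639  0.0548] F [ 0.05 -0.18 -3.42] T [ 0.26 -0.17 -0.01] w 0.0192
```

View pics/w3.png

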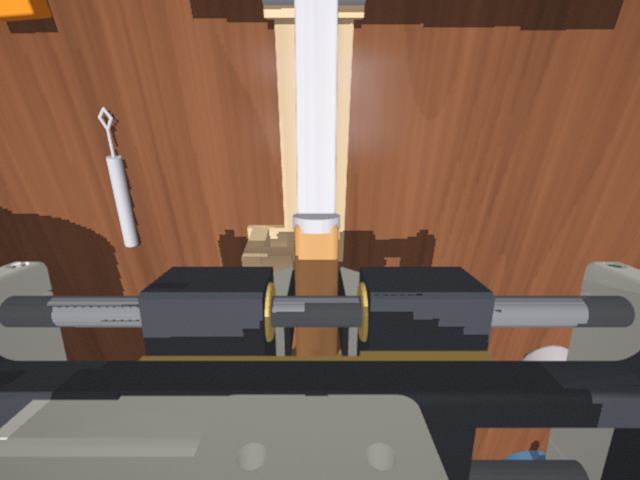

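View pics/s4.png

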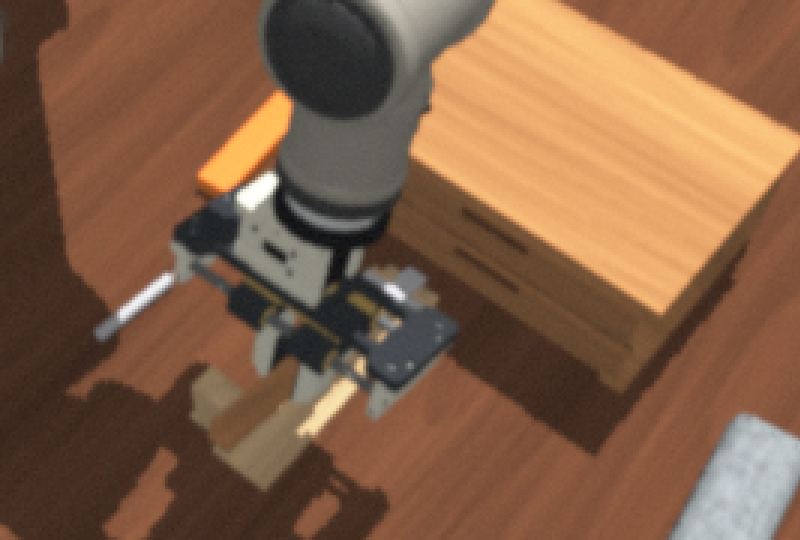

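```bash
python3 - <<'E'
from h import *
def go(s,th,l=0,yaw=0,y=-.002,rate=.04):
    P,Q=barpose(s,th,yaw=yaw,y=y,lift=l); manip.line_to(P,rate=rate,orientation=Q); return st((s,th,l))
for s in (.038,.046,.052,.057,.062):
    r=go(s,.25)
    if abs(r['ft_force'][1])>6: print('STOP'); break
im,d=manip.snapshot('wrist'); save('w5',im)
E
```

```text
(0.038, 0.25, 0) t 8.92 p [ 0.5172 -0.052   0.0518] F [-0.39  0.05 -1.91] T [ 0.21 -0.04  0.04] w 0.0199
(0.046, 0.25, 0) t 9.27 p [ 0.5172 -0.0443  0.0498] F [-0.3  -0.11 -1.66] T [ 0.27 -0.07  0.  ] w 0.0199
(0.052, 0.25, 0) t 9.57 p [ 0.5173 -0.0385  0.0484] F [ 0.26 -0.1  -3.32] T [ 0.27 -0.08  0.07] w 0.0197
(0.057, 0.25, 0) t 9.84 p [ 0.5174 -0.0336  0.0471] F [-0.4   1.82 -2.36] T [ 0.35 -0.08 -0.03] w 0.02
(0.062, 0.25, 0) t 10.12 p [ 0.5175 -0.0288  0.0459] F [ 0.22 -0.18 -2.11] T [ 0.29 -0.11  0.01] w 0.0196
```

View pics/w5.png

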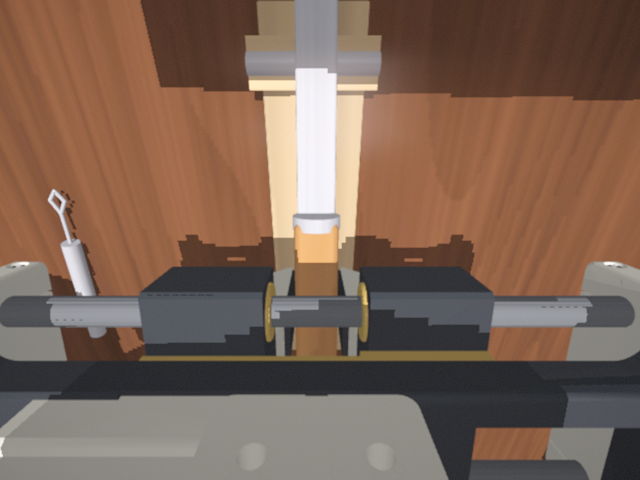

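```bash
python3 - <<'E'
from h import *
def go(s,th,l=0,yaw=0,y=-.002,rate=.04):
    P,Q=barpose(s,th,yaw=yaw,y=y,lift=l); manip.line_to(P,rate=rate,orientation=Q); return st((s,th,l))
for th in (.2,.15,.1,.06,.03,.01,-.01,-.02,-.028):
    r=go(.062,th)
    if r['ft_force'][2]>40 or abs(r['ft_force'][1])>30: print('STOP'); break
im,d=manip.snapshot('top'); save('t6',im); np.save('t6.npy',d)
im,d=manip.snapshot('side'); save('s6',im); np.save('s6.npy',d)
im,d=manip.snapshot('wrist'); save('w6',im); np.save('w6.npy',d)
E
```

```text
(0.062, 0.2, 0) t 10.45 p [ 0.5173 -0.0307  0.0408] F [-0.41  2.81 -1.71] T [ 0.67 -0.16 -0.02] w 0.0196
(0.062, 0.15, 0) t 10.73 p [ 0.5174 -0.0316  0.036 ] F [-0.19  6.63  1.05] T [ 0.83  0.   -0.  ] w 0.0198
(0.062, 0.1, 0) t 11.02 p [ 0.5174 -0.0324  0.0307] F [0.29 6.96 1.08] T [ 1.03 -0.07  0.03] w 0.0197
(0.062, 0.06, 0) t 11.28 p [ 0.5174 -0.0329  0.0265] F [ 0.28  8.48 -0.24] T [ 1.16 -0.12  0.04] w 0.0197
(0.062, 0.03, 0) t 11.53 p [ 0.5174 -0.0331  0.0235] F [0.25 9.08 2.28] T [ 1.23 -0.13  0.03] w 0.0198
(0.062, 0.01, 0) t 11.78 p [ 0.5175 -0.0332  0.0216] F [0.75 8.73 2.72] T [ 1.33 -0.16  0.05] w 0.0201
(0.062, -0.01, 0) t 12.03 p [ 0.5175 -0.0333  0.0194] F [0.78 9.27 2.74] T [ 1.32 -0.17  0.01] w 0.0195
(0.062, -0.02, 0) t 12.28 p [ 0.5174 -0.0333  0.0184] F [0.4  9.54 3.6 ] T [ 1.25 -0.19 -0.02] w 0.0199
(0.062, -0.028, 0) t 12.53 p [ 0.5174 -0.0333  0.0176] F [-0.02  9.62  3.26] T [ 1.33 -0.21  0.01] w 0.02
```

View pics/w6.png

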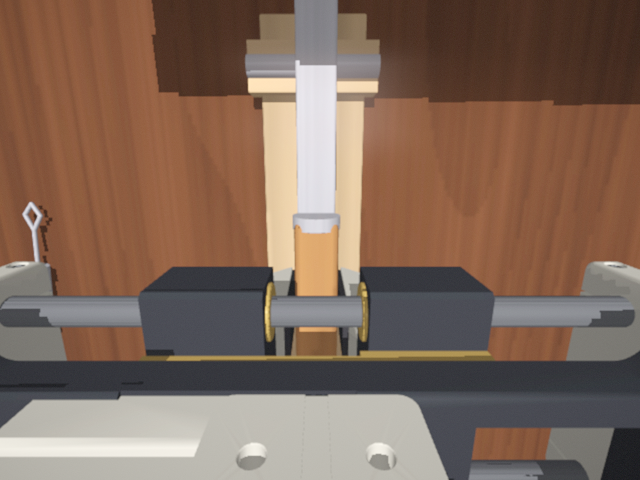

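View pics/s6.png

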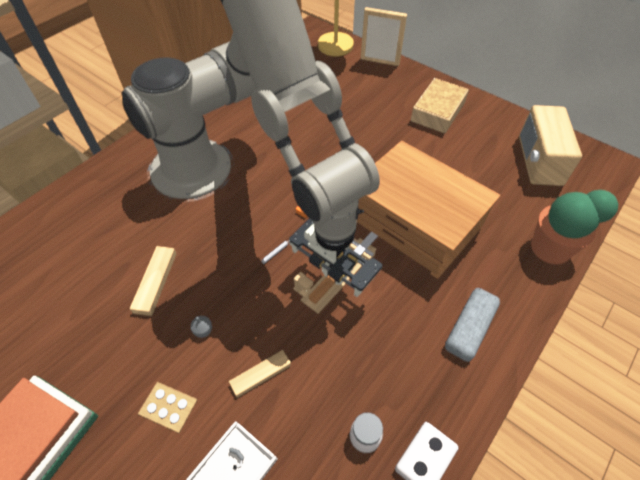

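```bash
cat > tilt.py <<'E'
from h import *
def tilt(c,d):
    W=cloud(c,d).reshape(-1,3)
    h=np.radians(88); ax=np.array([np.cos(h),np.sin(h)])
    r=(W[:,:2]-[.5722,.2146])@ax; l=(W[:,:2]-[.5722,.2146])@[ax[1],-ax[0]]
    k=(abs(r)<.085)&(abs(l)<.11)&(W[:,2]>.11)&(W[:,2]<.14)
    if k.sum()<300: return None
    a=np.polyfit(r[k],W[k,2],1); 
    e=abs(W[k,2]-np.polyval(a,r[k])); kk=np.where(k)[0][e<.004]
    a=np.polyfit(r[kk],W[kk,2],1); return -a[0],a[1],len(kk)
E
python3 - <<'E'
from tilt import *
for f in ('top0','side0','t6','s6'):
    print(f,tilt('top' if f[0]=='t' else 'side',np.load(f+'.npy')))
E
```

```text
top0 (np.float64(0.0009840161964566286), np.float64(0.11938538880799332), 10119)
side0 (np.float64(-0.000469349948452335), np.float64(0.12127108381296017), 5643)
t6 (np.float64(0.05362401455970159), np.float64(0.1247926405482976), 10132)
s6 (np.float64(0.0519347857479125), np.float64(0.12664595943824916), 5231)
```

```bash
python3 - <<'E'
from h import *
def go(s,th,l=0,yaw=0,y=-.002,rate=.04):
    P,Q=barpose(s,th,yaw=yaw,y=y,lift=l); manip.line_to(P,rate=rate,orientation=Q); return st((yaw,y))
for yaw,y in ((-.03,-.0015),(-.06,-.001),(-.09,-.0005),(-.11,0),(-.127,0)):
    r=go(.062,-.028,yaw=yaw,y=y)
    if abs(r['ft_force'][0])>25 or abs(r['ft_force'][2])>35: print('STOP'); break
# ease up until the lip carries
for th in (-.02,-.014): go(.062,th,yaw=-.127,y=0,rate=.03)
im,d=manip.snapshot('side'); save('s7',im[200:350,230:430].repeat(4,0).repeat(4,1)); np.save('s7.npy',d)
im,d=manip.snapshot('top'); save('t7',im[130:260,240:440].repeat(4,0).repeat(4,1)); np.save('t7.npy',d)
from tilt import tilt
print(tilt('side',np.load('s7.npy')),tilt('top',d))
E
```

```text
(-0.03, -0.0015) t 12.93 p [ 0.5139 -0.0334  0.0178] F [0.   8.69 3.94] T [ 1.17 -0.16  0.05] w 0.0197
(-0.06, -0.001) t 13.18 p [ 0.5101 -0.0334  0.0177] F [0.09 6.49 3.7 ] T [ 1.03 -0.14  0.16] w 0.0195
(-0.09, -0.0005) t 13.43 p [ 0.5064 -0.0333  0.0177] F [-0.14  6.58  2.78] T [ 0.82 -0.05  0.23] w 0.0198
(-0.11, 0) t 13.68 p [ 0.504  -0.0331  0.0178] F [0.59 6.4  3.1 ] T [ 0.8  -0.17  0.3 ] w 0.0198
(-0.127, 0) t 13.93 p [ 0.5023 -0.033   0.0178] F [0.47 6.01 2.86] T [ 0.73 -0.16  0.4 ] w 0.0195
(-0.127, 0) t 14.18 p [ 0.5022 -0.033   0.0185] F [-0.21  5.74  3.41] T [ 0.76 -0.13  0.43] w 0.0198
(-0.127, 0) t 14.43 p [ 0.5022 -0.033   0.0187] F [ 0.73  5.57 -0.27] T [ 0.8  -0.33  0.41] w 0.0197
(np.float64(0.048442618352082426), np.float64(0.12631723929220326), 5403) (np.float64(0.04963471607567427), np.float64(0.12441183407008724), 10143)
```

View pics/s7.png

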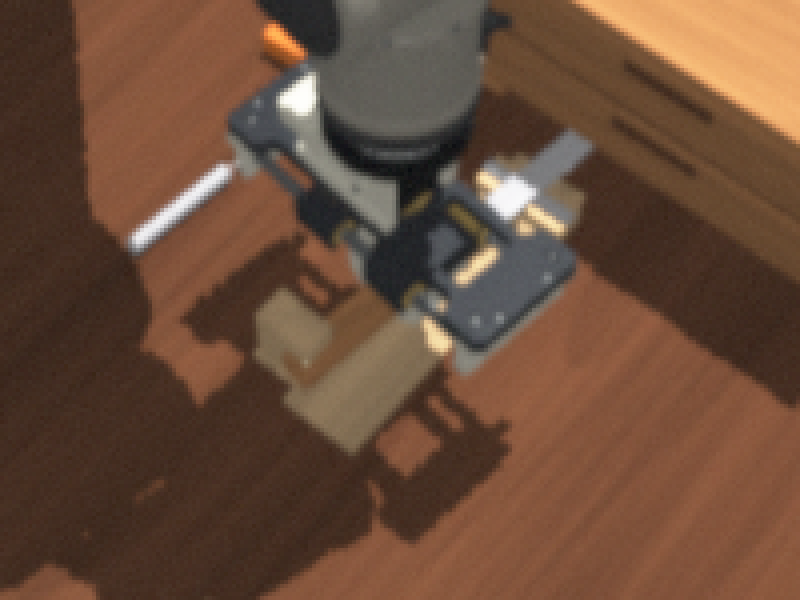

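View pics/t7.png

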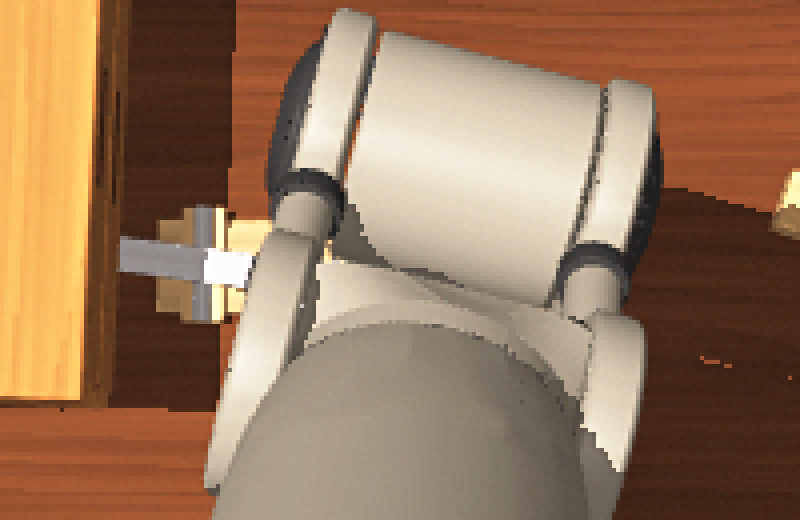

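```bash
python3 - <<'E'
from h import *
from tilt import tilt
manip.ungrasp(); s=st('open')
np.save('hook_pose.npy',np.r_[s['position'],s['orientation']])
p=s['position']; manip.line_to([p[0],p[1],.10],rate=.15); st()
# shim: above, look
q=down(np.radians(71.2-90))
manip.movep([.535,-.293-.0,.13],q); st()
im,d=manip.snapshot('top'); save('t8',im); np.save('t8.npy',d); print(tilt('top',d))
im,d=manip.snapshot('side'); save('s8',im); np.save('s8.npy',d); print(tilt('side',d))
import subprocess
E
sed -i "s/'top0'/'t8'/;s/'side0'/'s8'/" fit.py; sed -i "s/,('wrist','w1')//" fit.py
sed -i "s/'shim',.*/'shim',.45,.585,-.37,-.23,.010,.022)/" fit.py
python3 fit.py | grep -v -e front -e blade -e barall
```

```text
open t 15.74 p [ 0.502  -0.0334  0.0185] F [ 1.09 -0.96  0.54] T [-0.03 -0.09 -0.01] w 0.0917
 t 16.43 p [ 0.5015 -0.0333  0.0995] F [-1.22 -0.33  0.17] T [-0.02 -0.07 -0.03] w 0.0919
 t 17.46 p [ 0.5348 -0.2915  0.1293] F [-0.43 -0.2   0.18] T [ 0.02 -0.11  0.05] w 0.0916
(np.float64(0.05018606488767828), np.float64(0.12441212862934142), 10163)
(np.float64(0.04845997472266295), np.float64(0.12630594727220332), 5446)
top ridge 263 rect c 514.4 73.5 wh 50.6 44.8 a 35.6 pca 46.2 lo [[487.7, 50.6], [544.9, 94.6]] z 19.3
top hook 188 rect c 480.1 -95.0 wh 35.3 20.9 a 0.6 pca 2.6 lo [[462.7, -105.3], [497.2, -84.6]] z 48.9
top strip 471 rect c 522.9 -12.7 wh 78.4 114.7 a 15.2 pca 98.9 lo [[491.6, -68.2], [552.7, 38.3]] z 4.5
top cabtop 14828 rect c 572.9 220.0 wh 206.9 271.0 a 87.9 pca 178.2 lo [[439.8, 117.9], [704.3, 321.0]] z 123.9
top shim 511 rect c 541.8 -272.1 wh 75.6 32.7 a 71.2 pca 73.5 lo [[519.8, -309.2], [564.9, -235.0]] z 15.9
side ridge 210 rect c 516.8 71.3 wh 54.1 45.1 a 34.0 pca 15.6 lo [[489.7, 50.3], [546.3, 94.8]] z 20.6
side hook 182 rect c 481.2 -95.6 wh 23.3 35.9 a 88.5 pca 0.7 lo [[463.3, -106.8], [499.0, -84.2]] z 50.3
side strip 617 rect c 505.2 -14.9 wh 109.9 128.5 a 89.6 pca 88.3 lo [[443.4, -69.0], [562.8, 38.9]] z 5.3
side cabtop 7547 rect c 572.3 220.4 wh 210.2 270.5 a 88.1 pca 177.2 lo [[441.4, 115.2], [705.9, 321.0]] z 125.5
side shim 300 rect c 521.4 -333.9 wh 32.7 32.2 a 72.3 pca 3.8 lo [[503.3, -352.4], [539.6, -316.3]] z 17.1
```

View pics/t8.png

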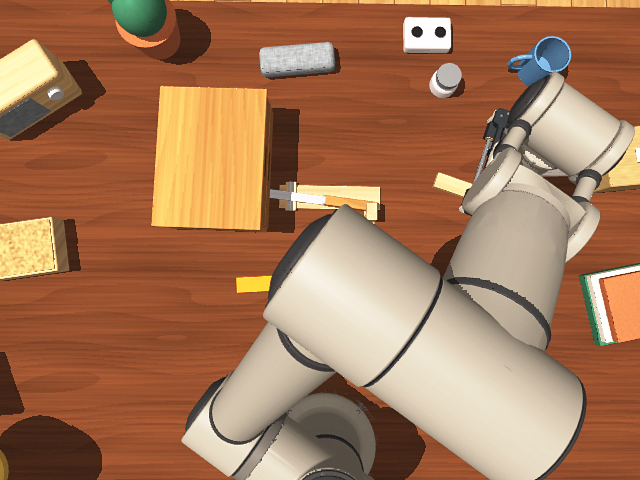

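View pics/s8.png

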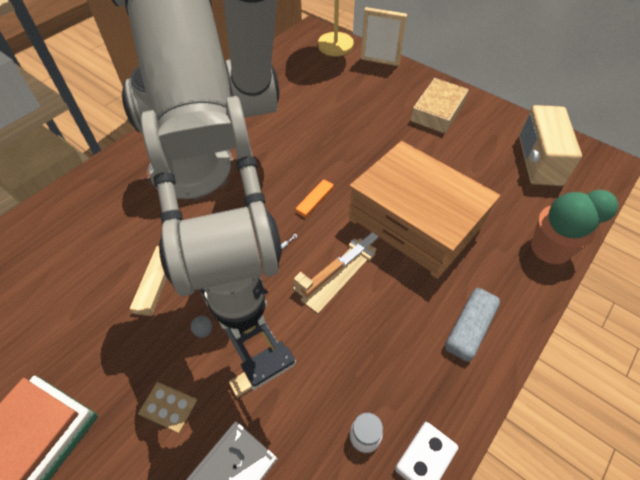

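```bash
cat >> h.py <<'E'
HC=np.radians(88.0); AX=np.array([np.cos(HC),np.sin(HC),0]); LT=np.array([np.sin(HC),-np.cos(HC),0])
FR=np.array([.5687,.1147,0]); QS=down(HC-np.pi/2)
def shimtcp(D,z=.005,lat=.055,back=.048): return FR+lat*LT+(D-.060-back)*AX+np.array([0,0,z])
def F(n=6): return np.mean([manip.sense()['ft_force'] for _ in range(n)],0)
E
python3 - <<'E'
from h import *
h=np.radians(71.2); u=np.array([np.cos(h),np.sin(h)])
p=np.array([.535,-.293])-.048*u; q=down(h-np.pi/2)
manip.movep([*p,.06],q)
manip.line_to([*p,.004],rate=.12); st()
manip.gripper_close(); st('closed')
manip.line_to([*p,.08],rate=.15)
im,d=manip.snapshot('wrist'); save('w9',im)
manip.movep(shimtcp(-.04,.08),QS); st()
manip.line_to(shimtcp(-.04),rate=.12); st()
for k in range(4): print(F(1).round(2),end=' ')
print(manip.sense()['time'])
im,d=manip.snapshot('wrist'); save('w10',im)
im,d=manip.snapshot('top'); save('t10',im[100:260,200:420].repeat(3,0).repeat(3,1)); 
im,d=manip.snapshot('side'); save('s10',im);np.save('s10.npy',d)
E
```

```text
t 18.61 p [ 0.5204 -0.3385  0.0052] F [0.62 0.08 0.26] T [-0.02 -0.07  0.05] w 0.092
closed t 19.57 p [ 0.5195 -0.3384  0.0039] F [-0.51 -0.31  0.41] T [-0.04 -0.05 -0.  ] w 0.0315
 t 21.5 p [ 0.6184 -0.0364  0.0798] F [ 0.3  -0.35 -1.31] T [-0.03 -0.06 -0.  ] w 0.0317
 t 22.27 p [ 0.6187 -0.0357  0.0049] F [-0.02  0.88 -0.95] T [-0.04 -0.06  0.01] w 0.0316
[-0.02  0.88 -0.95] [-0.02  0.88 -0.95] [-0.02  0.88 -0.95] [-0.02  0.88 -0.95] 22.275
```

View pics/w10.png

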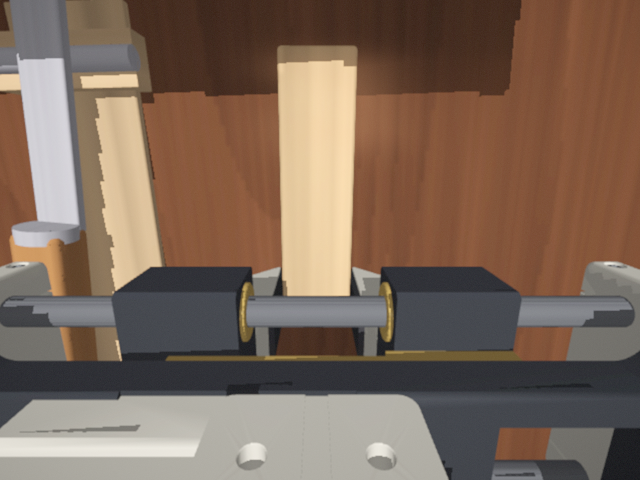

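View pics/s10.png

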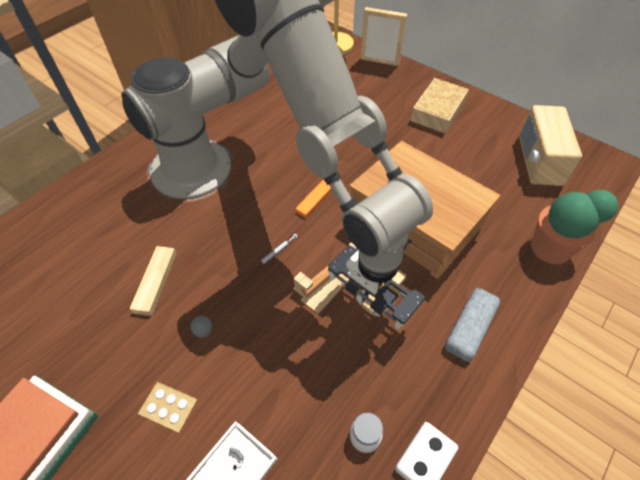

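```bash
python3 - <<'E'
from h import *
def rd(n=5):
    a=[]
    for _ in range(n): manip.wait(.02); a.append(manip.sense()['ft_force'])
    return np.mean(a,0)
manip.line_to(shimtcp(.004),rate=.08)
b=rd(8); print('base',b.round(2))
D=.010
while D<.058:
    manip.line_to(shimtcp(D),rate=.03); f=rd(3)-b
    print(round(D*1000,1),f.round(2),end='; ')
    if abs(f[2])>6: print('VERT'); break
    if f[1]<-1.8:
        f=rd(6)-b; print('re',f.round(2))
        if f[1]<-3.2: break
        D+=.001; continue if f[1]<-1.5 else None
    D+=.002
E
```

```text
File "<stdin>", line 16
    D+=.001; continue if f[1]<-1.5 else None
                      ^^
SyntaxError: invalid syntax
```

```bash
python3 - <<'E'
from h import *
def rd(n=5):
    a=[]
    for _ in range(n): manip.wait(.02); a.append(manip.sense()['ft_force'])
    return np.mean(a,0)
manip.line_to(shimtcp(.004),rate=.08)
b=rd(8); print('base',b.round(2))
D=.010
while D<.058:
    manip.line_to(shimtcp(D),rate=.03); f=rd(3)-b
    print(round(D*1000,1),f.round(2),end='; ')
    if abs(f[2])>6: print('VERT'); break
    if f[1]<-1.5:
        f=rd(8)-b; print('re',f.round(2))
        if f[1]<-3.5: break
        D+=.001 if f[1]<-1. else .002
    else: D+=.002
manip.wait(.3); print((rd(8)-b).round(2)); st()
E
```

```text
base [ 0.02 -0.18 -0.71]
10.0 [-0.44  0.25 -0.02]; 12.0 [0.24 0.37 0.68]; 14.0 [ 0.26  0.76 -0.25]; 16.0 [-0.32  0.22  0.42]; 18.0 [ 0.91 -0.36  0.15]; 20.0 [0.09 0.42 0.21]; 22.0 [-0.2   0.28  0.09]; 24.0 [-0.03  0.49  0.13]; 26.0 [-0.12  0.54 -0.2 ]; 28.0 [-0.08  0.27  0.18]; 30.0 [-0.38  0.08  0.05]; 32.0 [-0.42 -0.16 -0.2 ]; 34.0 [0.02 0.15 0.29]; 36.0 [-0.06  0.54 -0.03]; 38.0 [0.67 0.2  0.18]; 40.0 [0.19 0.05 0.18]; 42.0 [-0.18  0.16  0.09]; 44.0 [-0.14 -0.04 -0.45]; 46.0 [ 0.25 -2.48 -0.25]; re [ 0.23 -2.94  0.32]
47.0 [ 0.32 -4.88  0.31]; re [ 0.   -4.64  0.24]
[-0.01 -4.61  0.59]
 t 30.06 p [0.6216 0.0517 0.005 ] F [-1.   -4.46 -0.06] T [-0.88 -0.1   0.05] w 0.0319
```

```bash
python3 - <<'E'
from h import *
from tilt import tilt
im,d=manip.snapshot('side'); print(tilt('side',d))
manip.line_to(shimtcp(.0445,z=.0045),rate=.03); st('back')
manip.ungrasp(); st('open')
p=shimtcp(.0445,z=.10); manip.line_to(p,rate=.2); st()
H=np.load('hook_pose.npy')
manip.movep([H[0],H[1],.09],list(H[3:])); st('over bar')
im,d=manip.snapshot('wrist'); save('w11',im)
im,d=manip.snapshot('top'); save('t11',im[80:280,140:400].repeat(3,0).repeat(3,1)); print(tilt('top',d))
im,d=manip.snapshot('side'); save('s11',im); print(tilt('side',d))
E
```

```text
(np.float64(0.0488679377842937), np.float64(0.12625900631748585), 2123)
back t 30.36 p [0.6214 0.0497 0.0045] F [-0.31 -1.62 -1.2 ] T [-0.32 -0.07 -0.  ] w 0.0317
open t 31.43 p [0.6215 0.0493 0.0045] F [ 0.38  0.8  -0.15] T [-0.   -0.08  0.02] w 0.0921
 t 32.05 p [0.6208 0.0493 0.0992] F [ 0.04 -0.22 -0.64] T [ 0.02 -0.06  0.01] w 0.0919
over bar t 32.68 p [ 0.5018 -0.0335  0.0892] F [0.62 0.05 0.18] T [-0.02 -0.1  -0.09] w 0.0917
(np.float64(0.04989501052986855), np.float64(0.12440208446172044), 10146)
(np.float64(0.04827752141952918), np.float64(0.12630358127993363), 5432)
```

View pics/w11.png

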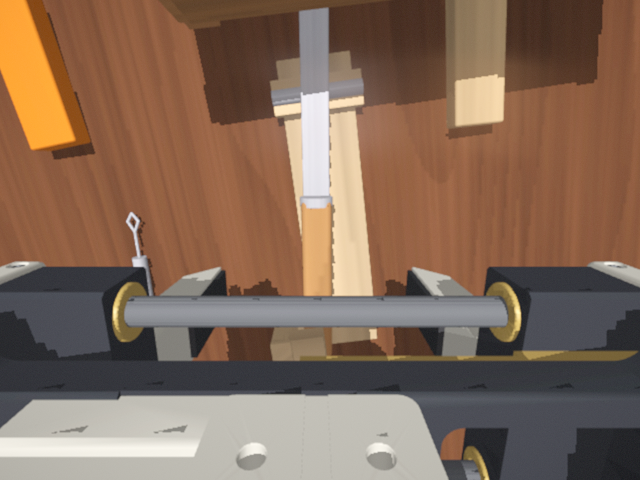

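View pics/t11.png

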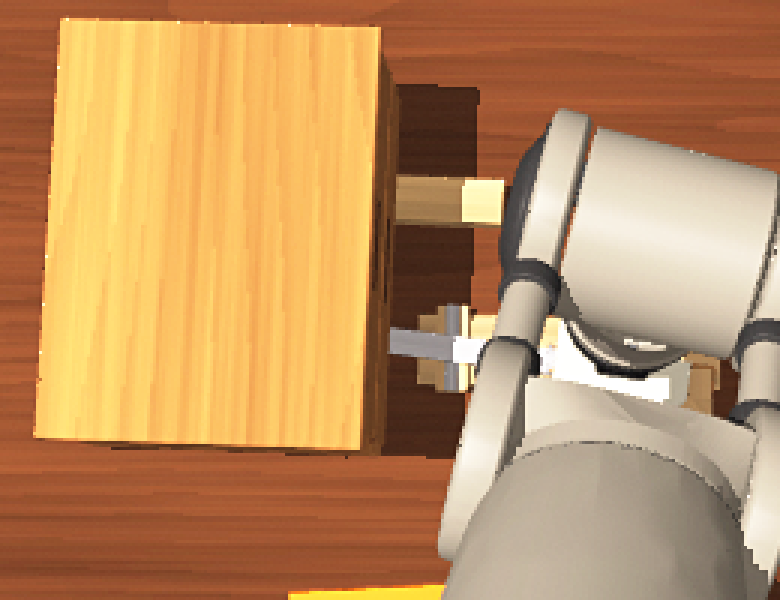

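```bash
python3 - <<'E'
from h import *
from tilt import tilt
def go(s,th,l=0,yaw=0,y=-.002,rate=.04):
    P,Q=barpose(s,th,yaw=yaw,y=y,lift=l); manip.line_to(P,rate=rate,orientation=Q); return st((th,yaw,l))
H=np.load('hook_pose.npy')
manip.line_to(list(H[:3]),rate=.12); st('at')
manip.gripper_close(); st('closed')
for th in (-.022,-.03): go(.062,th,yaw=-.127,y=0,rate=.03)
for yaw,y in ((-.10,0),(-.06,-.001),(-.03,-.002),(0.01,-.002)):
    r=go(.062,-.03,yaw=yaw,y=y)
    if abs(r['ft_force'][0])>25: print('STOP'); break
im,d=manip.snapshot('side'); save('s12',im[200:350,230:430].repeat(4,0).repeat(4,1)); print(tilt('side',d))
E
```

```text
at t 33.58 p [ 0.5025 -0.0333  0.0189] F [ 0.09 -0.82 -0.16] T [-0.01 -0.11 -0.01] w 0.0918
closed t 34.68 p [ 0.5021 -0.0334  0.0185] F [ 0.99 -0.03  0.44] T [-0.07 -0.17  0.22] w 0.0197
(-0.022, -0.127, 0) t 34.93 p [ 0.5021 -0.0334  0.018 ] F [-0.65  1.7   4.9 ] T [0.22 0.01 0.25] w 0.0202
(-0.03, -0.127, 0) t 35.18 p [ 0.5021 -0.0333  0.0171] F [-1.47  2.21  6.06] T [0.27 0.05 0.19] w 0.0194
(-0.03, -0.1, 0) t 35.43 p [ 0.5042 -0.0336  0.0168] F [-1.83  1.93  4.67] T [ 0.17  0.36 -0.01] w 0.0196
(-0.03, -0.06, 0) t 35.72 p [ 0.5101 -0.0341  0.017 ] F [-0.47  2.22  4.99] T [0.28 0.02 0.1 ] w 0.0199
(-0.03, -0.03, 0) t 35.98 p [ 0.5141 -0.0343  0.0169] F [-1.52  1.97  4.77] T [0.23 0.07 0.02] w 0.0198
(-0.03, 0.01, 0) t 36.23 p [ 0.5189 -0.0344  0.017 ] F [-0.77  2.45  5.1 ] T [ 0.34 -0.16 -0.12] w 0.0195
(np.float64(0.05320837816283974), np.float64(0.12678593685639672), 5197)
```

View pics/s12.png

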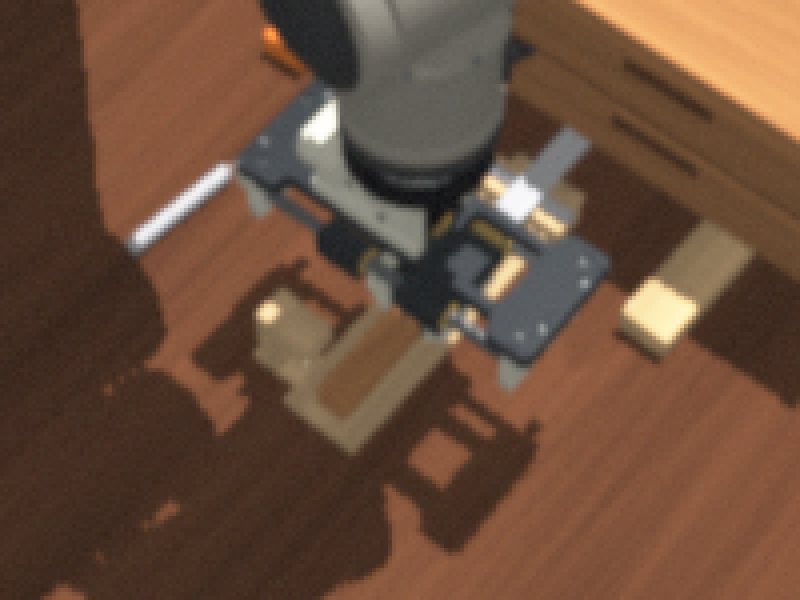

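```bash
python3 - <<'E'
from h import *
from tilt import tilt
def go(s,th,l=0,yaw=0.01,y=-.002,rate=.02):
    P,Q=barpose(s,th,yaw=yaw,y=y,lift=l); manip.line_to(P,rate=rate,orientation=Q); return st((s,th,yaw,l))
for th in (-.01,.01,.04,.07,.10,.13,.16): 
    go(.062,th)
for th in (.2,.23): go(.062,th,rate=.03)
im,d=manip.snapshot('side'); print(tilt('side',d))
for s in (.05,.026): go(s,.23,rate=.04)
im,d=manip.snapshot('side'); save('s13',im[150:350,230:490].repeat(3,0).repeat(3,1)); print(tilt('side',d))
E
```

```text
(0.062, -0.01, 0.01, 0) t 36.54 p [ 0.5188 -0.0345  0.0192] F [1.54 0.88 4.03] T [-0.   -0.23 -0.18] w 0.02
(0.062, 0.01, 0.01, 0) t 36.8 p [ 0.5187 -0.0345  0.0212] F [ 1.02 -0.24  4.38] T [-0.19 -0.27 -0.23] w 0.02
(0.062, 0.04, 0.01, 0) t 37.11 p [ 0.5187 -0.0343  0.0243] F [ 0.81 -3.18  4.2 ] T [-0.49 -0.33 -0.21] w 0.0199
(0.062, 0.07, 0.01, 0) t 37.42 p [ 0.5187 -0.034   0.0274] F [ 1.32 -4.59  3.3 ] T [-0.73 -0.32 -0.25] w 0.0199
(0.062, 0.1, 0.01, 0) t 37.73 p [ 0.5178 -0.0325  0.0299] F [ 1.48  0.05 -0.13] T [ 0.34 -0.19 -0.06] w 0.0196
(0.062, 0.13, 0.01, 0) t 38.03 p [ 0.5179 -0.032   0.0332] F [-0.22  0.64 -1.21] T [ 0.36 -0.03  0.06] w 0.0198
(0.062, 0.16, 0.01, 0) t 38.34 p [ 0.5182 -0.0315  0.0365] F [-1.07 -0.16 -1.82] T [ 0.39 -0.01  0.04] w 0.02
(0.062, 0.2, 0.01, 0) t 38.63 p [ 0.5185 -0.0303  0.0407] F [-0.17  0.87 -1.21] T [ 0.39 -0.11  0.03] w 0.0202
(0.062, 0.23, 0.01, 0) t 38.89 p [ 0.5185 -0.0296  0.0438] F [ 0.9   0.93 -1.72] T [ 0.4  -0.18 -0.01] w 0.0204
(np.float64(0.024681921241537952), np.float64(0.12376440694852335), 5289)
(0.05, 0.23, 0.01, 0) t 39.39 p [ 0.5185 -0.042   0.0468] F [ 0.83 -0.03 -1.35] T [ 0.21 -0.09 -0.  ] w 0.0198
(0.026, 0.23, 0.01, 0) t 40.14 p [ 0.5184 -0.0649  0.0522] F [-0.37 -0.18 -1.12] T [ 0.29 -0.12  0.01] w 0.02
(np.float64(0.024202081872827883), np.float64(0.12374863839409146), 5455)
```

View pics/s13.png

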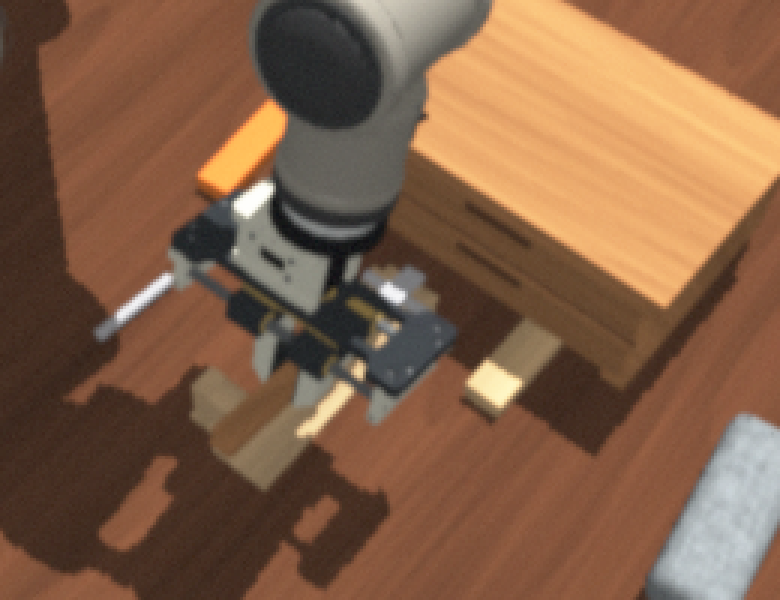

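The cabinet rests on the shim at a tip of 0.024 rad. Next I lift the bar away and lay it down near where it started.

```bash
python3 - <<'E'
from h import *
from tilt import tilt
P,Q=barpose(.022,.23,yaw=.01,y=-.002,lift=.07); manip.line_to(P,rate=.12,orientation=Q); st('up')
q=down(np.radians(83.1-90)); p=[.631,-.20]
manip.movep([*p,.09],q); st()
manip.line_to([*p,.012],rate=.12)
for z in (.008,.006,.0045,.0035):
    manip.line_to([*p,z],rate=.02); s=st(z)
    if s['ft_force'][2]>4: break
manip.ungrasp(); st('open')
manip.line_to([*p,.12],rate=.15); 
manip.move_joints([-1.318,0.342,1.524,0,1.275,-0.146]); st()
im,d=manip.snapshot('top'); save('t14',im); np.save('t14.npy',d); print(tilt('top',d))
im,d=manip.snapshot('side'); save('s14',im); np.save('s14.npy',d); print(tilt('side',d))
E
sed -i "s/'t8'/'t14'/;s/'s8'/'s14'/;s/'handle',.*/'handle',.57,.70,-.32,-.1,.010,.03)/;s/'shim',.*/'shim',.59,.66,-.03,.109,.011,.024)/" fit.py
python3 fit.py | grep -e handle -e shim -e cabtop
```

```text
up t 40.93 p [ 0.5179 -0.0685  0.1225] F [ 0.43  0.02 -3.36] T [ 0.25 -0.12  0.01] w 0.0198
 t 41.68 p [ 0.6301 -0.1999  0.0884] F [ 0.26  0.46 -2.82] T [-0.   -0.1  -0.04] w 0.0193
0.008 t 42.83 p [ 0.631  -0.2     0.0082] F [-0.41 -0.11 -2.02] T [-0.04 -0.14 -0.02] w 0.02
0.006 t 43.08 p [ 0.6309 -0.2     0.0058] F [-0.01  0.76 -1.99] T [-0.05 -0.12 -0.02] w 0.0198
0.0045 t 43.33 p [ 0.6309 -0.2     0.0043] F [-0.25  0.36 -2.77] T [-0.05 -0.1  -0.03] w 0.0193
0.0035 t 43.58 p [ 0.6311 -0.2     0.0035] F [ 0.73  0.11 -1.83] T [ 0.03 -0.13 -0.04] w 0.0198
open t 44.8 p [ 0.631  -0.2     0.0035] F [-0.46  0.14  0.2 ] T [-0.04 -0.1   0.01] w 0.0921
 t 47.62 p [ 0.2047 -0.4837  0.2265] F [ 0.53  0.75 -0.6 ] T [ 0.    0.02 -0.03] w 0.0917
(np.float64(0.02591721237701948), np.float64(0.12191074880681697), 10137)
(np.float64(0.02422631922063321), np.float64(0.12376481151713324), 5545)
top handle 547 rect c 629.2 -208.0 wh 139.9 21.6 a 83.2 pca 83.3 lo [[613.2, -275.8], [642.3, -161.7]] z 18.4
top cabtop 15293 rect c 572.7 217.4 wh 207.1 270.9 a 88.0 pca 178.0 lo [[439.6, 115.2], [704.0, 318.0]] z 121.8
top shim 521 rect c 621.8 72.7 wh 73.5 32.5 a 87.3 pca 87.2 lo [[605.5, 36.6], [637.5, 108.6]] z 15.5
side handle 666 rect c 628.4 -218.7 wh 117.5 21.3 a 83.4 pca 83.4 lo [[614.7, -276.4], [643.6, -161.6]] z 19.8
side cabtop 8629 rect c 572.4 218.0 wh 211.3 270.8 a 88.3 pca 177.5 lo [[441.0, 112.6], [705.4, 317.6]] z 123.7
side shim 417 rect c 622.1 71.4 wh 72.8 32.2 a 88.2 pca 87.5 lo [[606.1, 36.1], [638.4, 106.7]] z 17.2
```

View pics/t14.png

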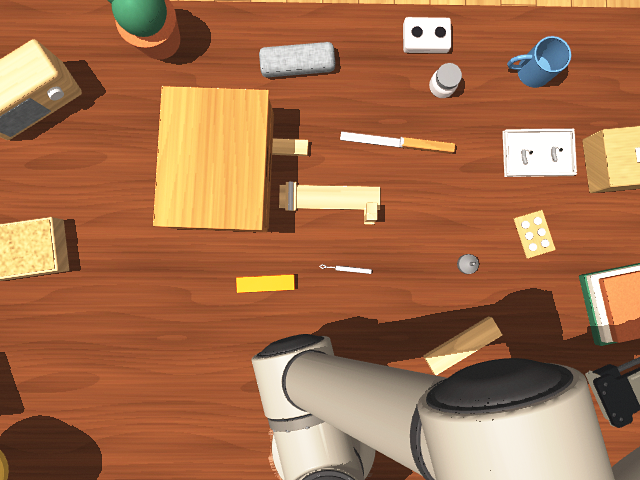

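View pics/s14.png

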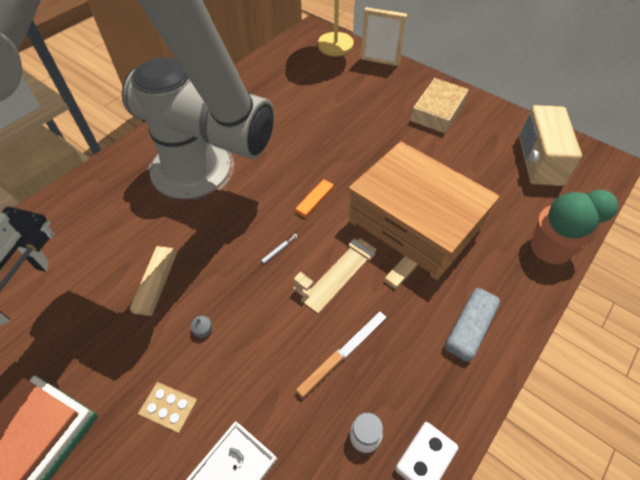

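The shim's rear end is at y ≈ 0.036, so about 42 mm of it is under the front. The bar lies flat and clear of the cabinet, and nothing else has moved.

```bash
python3 -c "
from station import manip
manip.hand_in()"
```

```text
the job is handed in; nothing more can be done
```

I carried out the whole job and handed it in with the robot's clock at about 48 s of the 72 s allowed. The hand-in gives no verdict, so the results below are my own measurements.

- **Levering up:** I pried the front up over the ridge to a tip of about 0.0525 rad. With the handle tucked under the keeper hook it held at about 0.049 rad.
- **Shim:** I used the smaller pale-wood shim and slid it in square. It met the stop about 45 mm behind the front, and I held about 4.6 N there for over 0.3 s. I backed off 2.5 mm before letting go.
- **Lowering:** I freed the bar, eased the cabinet down in small slow steps, drew the bar out and laid it flat near where it started.

**Last checks:**
- **Cabinet:** its tip is 0.024 rad by the side camera and 0.026 by the top one, both inside the allowed range.
- **Shim:** about 42 mm of it is under the front, square to within about 1°.
- **Bar:** it lies flat on the table, with its grip centre about 0.43 m from the cabinet's middle.
- **Other things:** none looks moved from its starting place.

No check failed. I could not read the contact force on the resting shim directly, so I judged it from the tip angle.

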